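Sort stand-off pillars into a sloping rack by length

TASK

Sort the three loose orange stand-off pillars by length into the sloping rack: each goes into the empty lane beside the blue pattern piece of its own length, lying flat on the sloping bed between the lane's black rails and end stops. Lay each one down in line with the slope rather than dropping it (a fall of a few millimetres is all right), and leave the multimeter, the terminal box and the cup where they stand.

Things in the scene. Friction and masses are not known exactly. Their poses are not given: they have to be found in the camera images.
- pillar_60: loose orange resin stand-off pillar with 8 mm brass ends, the shortest of three otherwise alike: a square bar 60 mm long, 16 x 16 mm section, about 30 g. Origin at its centre (8 mm above the bench as it lies), x along its length, either end alike
- bed_60: white sloping bed (fixed) with the empty lane for the 60 mm pillar. Origin: middle of the lane, on the bed surface, 56 mm above the bench; x up the slope (rises 25 degrees away from the robot), y to the left, z square out of the bed. Lane: 72 mm along x between end stops, 24 mm between side rails. A blue 60 mm pattern bar, 16 x 16 mm, is screwed to the bed, its centre line at y = +44 mm
- pillar_90: loose orange resin stand-off pillar with 8 mm brass ends, the middle of three otherwise alike: a square bar 90 mm long, 16 x 16 mm section, about 45 g. Origin at its centre (8 mm above the bench as it lies), x along its length, either end alike
- bed_90: white sloping bed (fixed) with the empty lane for the 90 mm pillar. Origin: middle of the lane, on the bed surface, 56 mm above the bench; x up the slope (rises 25 degrees away from the robot), y to the left, z square out of the bed. Lane: 102 mm along x between end stops, 24 mm between side rails. A blue 90 mm pattern bar, 16 x 16 mm, is screwed to the bed, its centre line at y = +44 mm
- pillar_120: loose orange resin stand-off pillar with 8 mm brass ends, the longest of three otherwise alike: a square bar 120 mm long, 16 x 16 mm section, about 60 g. Origin at its centre (8 mm above the bench as it lies), x along its length, either end alike
- bed_120: white sloping bed (fixed) with the empty lane for the 120 mm pillar. Origin: middle of the lane, on the bed surface, 56 mm above the bench; x up the slope (rises 25 degrees away from the robot), y to the left, z square out of the bed. Lane: 132 mm along x between end stops, 24 mm between side rails. A blue 120 mm pattern bar, 16 x 16 mm, is screwed to the bed, its centre line at y = +44 mm
- rack: fixed grey base board, 150 x 280 x 12 mm, origin under its centre, x away from the robot. It carries three beds (150 x 84 mm) side by side, 88 mm apart, in any order, their tops about 90 mm above the bench. Lane rails and stops are black, 5 mm wide, 4 mm high; the side rails are left out over the middle 36 mm of each lane to leave room for fingertips
- multimeter: bystander: multimeter in an orange holster with grey face, lying flat, 90 x 180 x 42 mm; origin under its centre, long side along y
- terminal_box: bystander: grey terminal box with red, blue and black sockets, 70 x 100 x 41 mm; origin under its centre, long side along y
- cup: bystander: white ceramic cup, 70 mm wide, 80 mm high; origin under its centre
Mind the look-alikes: they are no part of the job. Leave any grey or turquoise look-alike of the pillar_60 alone.

How it is judged:
By the outcome, as a careful person would: the job done as asked, in the order asked, and still so for the second after the job is handed in, with the robot touching nothing.
It also fails if it takes over 70 s, if anything falls off the work surface, if the arm or the gripper's body presses on something with over 40 N, if the wrist force passes 120 N, or if a joint passes its speed limit or range.

ROBOT

A 7-joint arm with a two-finger parallel gripper is mounted at the origin on the work surface. World frame = base frame: x ahead of the robot, y to its left, z up, the work surface at z = 0. Lengths are in m, angles in rad, forces in N, time in s.
With the tool pointing down it reaches from about 0.425 to 0.95 m from the base axis. Payload 16.7 kg.
Tool frame: the origin (TCP) lies midway between the tips of the shut fingers; the grasp point (between the pads) lies 19 mm behind it (grip_point_offset is the distance from the TCP to the grasp point, in m); z points along the fingers, y is the line along which they close (so a half turn about z gives the same grasp; the last joint's range is limited). The gripper opens to 94 mm and grips with 3 to 60 N. Pads are 16 mm wide; open, the fingers measure 119 mm over their backs; the gripper's body (75 mm by 177 mm) begins 78 mm behind the grasp point.
Start: joints at [1.065, 0.426, 0.074, 1.606, -0.034, 1.111, -0.067], TCP at [0.236, -0.632, 0.184] pointing down, gripper open.
Joint ranges: [-2.85, 2.85], [-0.5, 2.14], [-1.23, 1.37], [0.21, 2.46], [-1.02, 4.16], [0.16, 2.05], [-2.73, 2.73]. Speed limits (rad/s): [1.89, 1.89, 2.39, 2.39, 3.01, 3.01, 3.01].

INTERFACE

Orientations are given as [roll, pitch, yaw] about the fixed x, y, z axes, in that order (R = Rz(yaw) Ry(pitch) Rx(roll)).
In Python, from workcell import * gives the robot as it stands.
- The arm moves only by the tool carry_out, never from a script. Its argument "series" is a list of rows, each a list of 7 numbers: the opening, from -1 (shut) to 1 (fully open), then the shift along the tool's x, y, z in units of 30 mm (1.0 is 30 mm), then the turn, a rotation vector about the tool's x, y, z in units of 5 degrees (1.0 is 5 degrees). In form: [[gripper, x, y, z, wx, wy, wz], ...]. A call has 1 to 5 rows; each row shifts and turns the commanded pose from where the row before left it, along the tool's axes as they then stand; what a row does not reach is not made up. A row lasts 1/12 s, in which the tool goes at most 41.7 mm and 7.16 degrees, less where a joint would pass 70% of its speed; a pose out of reach is approached as far as the arm can. A call is refused whole if a number of a shift passes 1 or a number of a turn 1, either way. A call with a gripper value outside its range is refused whole. The fingers move at their own pace and stop on an object; "grip_force" is the grip in N (left out, the last holds). Time passes only in rows, so rows that do not move let the fingers close. It gives the time, the measured TCP pose, the force, the opening and the grip force at its end, in the units of the state.
- sense(): the state, without advancing time (a new reading comes with each control period).
- snapshot(name): name is "scene" or "top" or "wrist"; returns the picture (400x640x3 uint8, red, green, blue); there is no depth.
- calibration(name): a dict with "K" (3x3 intrinsics, pixels), "rvec" (rotation vector, rad) and "tvec" (3), from world to camera coordinates, as OpenCV has them. Camera axes: x right, y down, z forward; pixel columns grow to the right and rows downward; lengths in m; the calibration is good to about 2 mm. A picture is of the moment at which its call begins: read the wrist's pose just before it. calibration takes no time and is no camera call; for the wrist camera it gives the pose at the moment of the call.
- finish_job(): hands the job in; it is judged then, once.
The state is a dict: "time_s": time; "joint_pos": joint angles; "qd": joint speeds; "joint_efforts": joint torques, N m; "tcp_pos": TCP position; "ee_rot": TCP orientation; "contact_force": force on the tool from outside, world axes, zero at the start; "wrist_torque": the same for the moment, N m; "finger_gap": finger opening in m; "grasp_force": force on a finger pad.
Only numpy, scipy, OpenCV 4.12 (cv2) and the standard library are available. Lean on these libraries where they do the work, as an engineer would, in place of code of your own. Each camera call takes 0.05 s, during which the arm holds its last target. There are 200 camera calls.

## Working session

There is one attempt and no reset: what is moved stays moved. The work goes in short steps, Python scripts to look and compute and a tool call to move; the robot and the scene stay as the last step left them, time stands still between calls to the robot, and variables do not carry over. Pictures are saved under pics/ and viewed, at most 10 in all, crops included, and the job is handed in when it is done.

Besides the shell and the picture viewer there is one more tool, called as name(argument=value, ...), one argument or row to a line, values as JSON. carry_out: Moves the arm, as the interface text tells. Its arguments: {"type":"object","properties":{"series":{"type":"array"},"grip_force":{"type":"number"}},"required":["series"]}

```bash
mkdir -p pics; python3 - <<'E'
from workcell import *
import cv2
s=sense(); print(s['time_s'],s['tcp_pos'],s['ee_rot'],s['finger_gap'])
for n in ('scene','top'):
    cv2.imwrite(f'pics/{n}0.png',cv2.cvtColor(snapshot(n),cv2.COLOR_RGB2BGR))
    c=calibration(n); print(n,c)
E
```

```text
0.0 [ 0.23557501 -0.63208235  0.18339262] [-3.14036629e+00  1.12599781e-04  3.56794738e-01] 0.0940976341391781
scene {'K': array([[457.4784005 ,   0.        , 316.14378656],
       [  0.        , 457.4784005 , 201.54862361],
       [  0.        ,   0.        ,   1.        ]]), 'rvec': array([ 2.39633253,  0.67002404, -0.23915945]), 'tvec': array([-0.44254239, -0.24690774,  1.31274378])}
top {'K': array([[478.95730938,   0.        , 319.88858246],
       [  0.        , 478.95730938, 202.40303988],
       [  0.        ,   0.        ,   1.        ]]), 'rvec': array([ 2.13688528, -2.19660702,  0.12264571]), 'tvec': array([-0.06842121,  0.57179972,  1.06389154])}
```

View pics/top0.png

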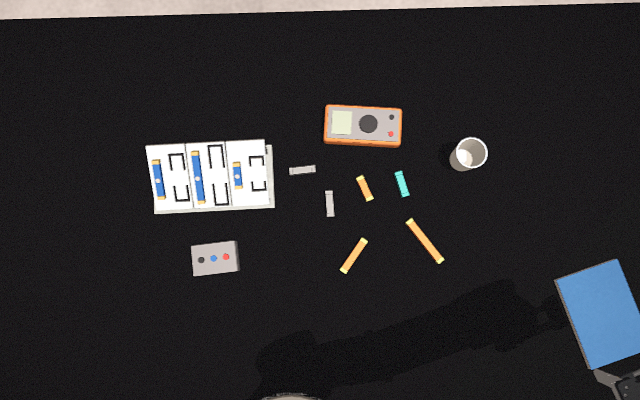

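View pics/scene0.png

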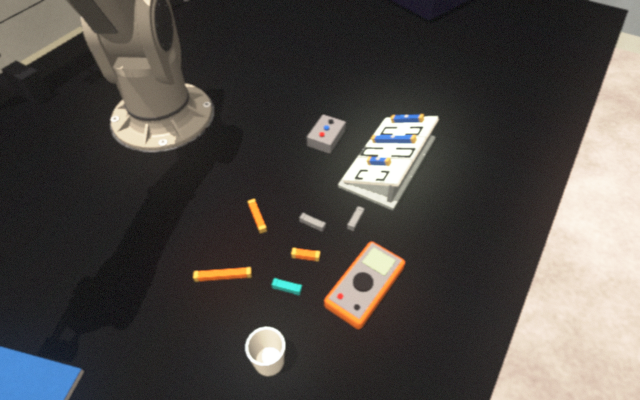

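Top view: loose pillars are at (365,188) short, (354,255) middle and (425,241) long. The rack beds, left to right, have blue bars at (158,180) for 90, (198,176) for 120 and (237,175) for 60. Grey and turquoise decoys are at (302,170), (330,203) and (402,184).

```bash
cat > h.py <<'E'
from workcell import *
import cv2, numpy as np
from scipy.spatial.transform import Rotation as R
def cal(n):
    c=calibration(n); return c['K'],cv2.Rodrigues(c['rvec'])[0],c['tvec'],c
def ray(C,px):
    K,Rm,t,_=C; d=Rm.T@np.linalg.solve(K,[px[0],px[1],1.]); return -Rm.T@t,d/np.linalg.norm(d)
def onz(C,px,z):
    o,d=ray(C,px); return o+d*(z-o[2])/d[2]
def tri(Ca,pa,Cb,pb):
    P=lambda C:C[0]@np.c_[C[1],C[2]]
    X=cv2.triangulatePoints(P(Ca),P(Cb),np.float64(pa).reshape(2,1),np.float64(pb).reshape(2,1))[:,0]; return X[:3]/X[3]
def blobs(img,col,amin=40):
    h=cv2.cvtColor(img,cv2.COLOR_RGB2HSV); r={'orange':((8,110,110),(34,255,255)),'blue':((100,120,60),(125,255,255))}[col]
    m=cv2.inRange(h,*[np.array(x) for x in r])
    if col=='blue': m=cv2.morphologyEx(m,cv2.MORPH_CLOSE,np.ones((5,5)))
    out=[]
    for c in cv2.findContours(m,cv2.RETR_EXTERNAL,cv2.CHAIN_APPROX_NONE)[0]:
        if cv2.contourArea(c)>=amin:
            rc=cv2.minAreaRect(c); b=cv2.boxPoints(rc)
            i=0 if np.linalg.norm(b[0]-b[1])<np.linalg.norm(b[1]-b[2]) else 1
            e=((b[i]+b[i+1])/2,(b[i+2]+b[(i+3)%4])/2)
            out.append(dict(c=np.array(rc[0]),e=e,L=max(rc[1]),W=min(rc[1]),A=cv2.contourArea(c),box=b))
    return out
E
python3 - <<'E'
from h import *
np.set_printoptions(precision=4,suppress=True)
for n in('top','scene'):
    C=cal(n); im=snapshot(n); print(n,'cam',-C[1].T@C[2])
    for col in('orange','blue'):
        for b in blobs(im,col,20):
            z=.012 if col=='orange' else .075
            p=[onz(C,e,z) for e in b['e']]
            print(col,b['c'],b['L'],b['W'],b['A'],'w',onz(C,b['c'],z)[:2],p[0][:2],p[1][:2],np.linalg.norm(p[0]-p[1]))
E
```

```text
top cam [ 0.4503 -0.0784  1.1201]
orange [353.1811 255.466 ] 32.79510498046875 7.862137794494629 224.5 w [ 0.447  -0.1574] [ 0.4774 -0.1798] [ 0.4168 -0.1351] 0.07538334713855682
orange [423.9156 239.593 ] 48.2496337890625 7.807515621185303 317.5 w [ 0.4789 -0.322 ] [ 0.5236 -0.2895] [ 0.4346 -0.3541] 0.10998031172684238
orange [364.4658 187.9246] 19.117694854736328 7.862255573272705 128.5 w [ 0.603  -0.1893] [ 0.6238 -0.1808] [ 0.5823 -0.1977] 0.04482688697181404
orange [194.5 152.5] 7.0 3.0 20.0 w [0.698  0.2074] [0.6978 0.1992] [0.6982 0.2156] 0.016460937019401062
orange [362.62 125.34] 77.82443237304688 39.88294219970703 2958.0 w [ 0.7527 -0.1906] [ 0.7604 -0.0987] [ 0.745  -0.2824] 0.18437244323436097
blue [605.3942 313.5134] 97.96405029296875 67.36322784423828 5911.0 w [ 0.3086 -0.689 ] [ 0.4065 -0.6595] [ 0.2127 -0.7179] 0.2023182588800585
blue [237.3771 175.4556] 17.818288803100586 6.718371391296387 98.0 w [0.6297 0.0965] [0.6496 0.0987] [0.6099 0.0944] 0.03990753315256149
blue [158.5655 179.9095] 31.203123092651367 7.544046401977539 197.0 w [0.6245 0.2703] [0.6592 0.276 ] [0
[... 608 characters left out ...]
[ 0.7407 -0.2772] 0.1998905501292206
orange [256.7241 215.3104] 35.28211212158203 9.28476619720459 284.0 w [ 0.4494 -0.1555] [ 0.4068 -0.1237] [ 0.4897 -0.1857] 0.10349755408020081
orange [421. 117.] 8.0 4.0 20.0 w [0.6423 0.3629] [0.6355 0.3786] [0.6489 0.3474] 0.03387561316410614
blue [ 40. 372.] 80.0 54.0 3145.5 w [ 0.3607 -0.6572] [ 0.3015 -0.6931] [ 0.4198 -0.6213] 0.13846782892970338
blue [377. 160.] 12.0 6.0 55.5 w [0.6326 0.0934] [0.6449 0.1008] [0.6202 0.086 ] 0.02875634385739344
blue [393.  137.5] 34.0 7.0 173.0 w [0.6321 0.1834] [0.5956 0.1615] [0.6685 0.2053] 0.0849919605751835
blue [406.  117.5] 22.0 7.0 128.5 w [0.6289 0.2686] [0.6534 0.2833] [0.6044 0.2538] 0.05719039328634867
```

carry_out(
  series=[
    [0.2,1,-0.6,0,0,0,-0.6],
    [0.2,1,-0.6,0,0,0,0],
    [0.2,1,-0.6,0,0,0,0],
    [0.2,1,-0.6,0,0,0,0],
    [0.2,1,-0.6,0,0,0,0],
  ],
  grip_force=20,
)

```text
time_s: 0.62
tcp_pos: [0.3396, -0.4898, 0.184]
ee_rot: [-3.141, 0.0, 0.409]
contact_force: [-0.6, -1.0, 0.6]
finger_gap: 0.0641
grasp_force: 0.0
```

carry_out(
  series=[
    [0.2,1,-0.6,0,0,0,0],
    [0.2,1,-0.6,0,0,0,0],
    [0.2,1,-0.6,0,0,0,0],
    [0.2,1,-0.6,0,0,0,0],
    [0.2,1,-0.6,0,0,0,0],
  ],
)

```text
time_s: 1.03
tcp_pos: [0.4415, -0.3475, 0.1842]
ee_rot: [3.142, -0.0, 0.409]
contact_force: [0.8, -1.0, -0.7]
finger_gap: 0.0562
grasp_force: 0.0
```

carry_out(
  series=[
    [0.2,0,0,0,0,0,-1],
    [0.2,0,0,0,0,0,-1],
    [0.2,0,0,0,0,0,-0.5],
    [0.2,0,0,0,0,0,0],
  ],
)

```text
time_s: 1.37
tcp_pos: [0.4409, -0.3489, 0.184]
ee_rot: [-3.141, 0.0, 0.63]
contact_force: [-1.0, 0.0, 0.7]
finger_gap: 0.0563
grasp_force: 0.0
```

```bash
cat >> h.py <<'E'
def cur():
    s=sense(); return np.array(s['tcp_pos']),R.from_euler('xyz',s['ee_rot']),s
def go(p,rot,dt=True):
    p0,r0,s=cur(); d=r0.inv().apply(np.array(p)-p0)/.03; w=np.degrees((r0.inv()*rot).as_rotvec())/5
    print('shift units(tool axes now)',d.round(2),'turn units',w.round(2))
def down(yaw): return R.from_euler('xyz',[np.pi,0,yaw])
def look(name,save=None):
    C=cal(name); im=snapshot(name)
    if save: cv2.imwrite(f'pics/{save}.png',cv2.cvtColor(im,cv2.COLOR_RGB2BGR))
    return C,im
E
python3 - <<'E'
from h import *
np.set_printoptions(precision=4,suppress=True)
p,r,s=cur(); print(s['time_s'],p,s['ee_rot'],s['finger_gap'],s['joint_pos'])
C,im=look('wrist','w1'); print('cam',-C[1].T@C[2],C[1][2])
for b in blobs(im,'orange',200): print(b['c'],b['L'],b['W'],b['A'],[onz(C,e,.012)[:2] for e in b['e']],onz(C,b['c'],.012))
E
```

```text
1.3667 [ 0.4409 -0.3489  0.184 ] [-3.1414  0.      0.63  ] 0.056332695515922744 [ 0.6584  0.2481 -0.1222  1.855   0.0346  1.0407 -0.4185]
cam [ 0.4983 -0.3072  0.3846] [-0.1988 -0.1455 -0.9692]
[384.  373.5] 366.0 17.0 4237.5 [array([ 0.4213, -0.796 ]), array([ 0.1148, -0.3763])] [ 0.268  -0.5861  0.012 ]
[443.6425 317.1393] 66.67587280273438 23.237075805664062 679.5 [array([ 0.4211, -0.5569]), array([ 0.3498, -0.6325])] [ 0.3865 -0.5936  0.012 ]
[198.5098 317.1548] 66.67587280273438 22.93099021911621 689.0 [array([ 0.2369, -0.3049]), array([ 0.1433, -0.3498])] [ 0.1915 -0.3267  0.012 ]
[319.5 140.5] 107.0 17.0 1491.5 [array([ 0.5251, -0.2854]), array([ 0.4256, -0.3579])] [ 0.4774 -0.3202  0.012 ]
[194.0475  79.5552] 101.9459457397461 36.70270538330078 2196.5 [array([ 0.4951, -0.2022]), array([ 0.4018, -0.1332])] [ 0.4491 -0.1681  0.012 ]
```

View pics/w1.png

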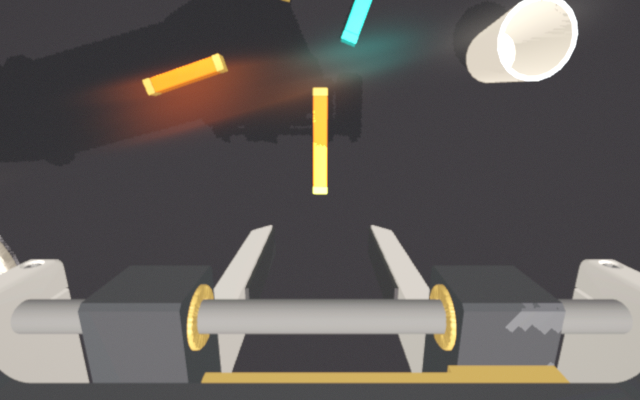

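The wrist view shows the long pillar at (320,140), upright in the picture, so the tool is already aligned with it. The middle pillar is at (186,74), and the turquoise decoy and the cup are clear. Next I'll triangulate heights and work out the move.

```bash
python3 - <<'E'
from h import *
np.set_printoptions(precision=4,suppress=True)
T,ti=look('top');S,si=look('scene');W=cal('wrist')
f=lambda C,im,xy,col,z:min(blobs(im,col,20),key=lambda b:np.linalg.norm(onz(C,b['c'],z)[:2]-xy))['c']
for n,xy in(('120',(.478,-.321)),('90',(.448,-.157)),('60',(.603,-.188))):
    print(n,tri(T,f(T,ti,xy,'orange',.012),S,f(S,si,xy,'orange',.012)))
print('120 top+wrist',tri(T,f(T,ti,(.478,-.321),'orange',.012),W,(319.5,140.5)))
for n,xy in(('b60',(.63,.096)),('b120',(.629,.183)),('b90',(.6265,.27))):
    print(n,tri(T,f(T,ti,xy,'blue',.075),S,f(S,si,xy,'blue',.075)))
go((.4776,-.3205,.003),down(.630))
E
```

```text
120 [ 0.4781 -0.3221  0.0143]
90 [ 0.4487 -0.1568  0.0122]
60 [ 0.6038 -0.1884  0.0142]
120 top+wrist [ 0.4783 -0.3202  0.0206]
b60 [0.6307 0.0977 0.0701]
b120 [0.6299 0.1856 0.0699]
b90 [0.6258 0.272  0.0708]
shift units(tool axes now) [ 1.56 -0.06  6.03] turn units [-0.   -0.   -0.06]
```

carry_out(
  series=[
    [0.2,0.8,0,1,0,0,0],
    [0.2,0.76,0,1,0,0,0],
    [0.2,0,-0.06,1,0,0,0],
    [0.2,0,0,1,0,0,0],
    [0.2,0,0,1,0,0,0],
  ],
)

```text
time_s: 1.93
tcp_pos: [0.4778, -0.3198, 0.0328]
ee_rot: [3.141, -0.0, 0.626]
contact_force: [2.2, -0.9, -1.1]
finger_gap: 0.0564
grasp_force: 0.0
```

carry_out(
  series=[
    [0.2,0,0,0.5,0,0,0],
    [0.2,0,0,0.5,0,0,0],
    [-1,0,0,0,0,0,0],
    [-1,0,0,0,0,0,0],
    [-1,0,0,0,0,0,0],
  ],
)

```text
time_s: 2.35
tcp_pos: [0.4781, -0.3205, 0.005]
ee_rot: [3.141, -0.0, 0.627]
contact_force: [0.2, -0.4, 1.1]
finger_gap: 0.0398
grasp_force: 0.0
```

carry_out(
  series=[
    [-1,0,0,0,0,0,0],
    [-1,0,0,0,0,0,0],
    [-1,0,0,-0.3,0,0,0],
    [-1,0,0,-0.6,0,0,0],
    [-1,0,0,0,0,0,0],
  ],
)

```text
time_s: 2.77
tcp_pos: [0.4792, -0.3211, 0.0346]
ee_rot: [3.138, -0.002, 0.627]
contact_force: [1.7, -0.1, 0.5]
finger_gap: 0.0066
grasp_force: 0.0
```

The fingers were still closing when I lifted, so the grasp missed. I'll reopen them and check the pillar.

carry_out(
  series=[
    [-0.1,-0.5,0,-1,0,0,0],
    [-0.1,-0.5,0,-1,0,0,0],
    [-0.1,-0.5,0,-1,0,0,0],
    [-0.1,0,0,-1,0,0,0],
    [-0.1,0,0,0,0,0,0],
  ],
)

```text
time_s: 3.18
tcp_pos: [0.4429, -0.3489, 0.1575]
ee_rot: [3.134, -0.003, 0.625]
contact_force: [1.7, -1.0, 0.3]
finger_gap: 0.0365
grasp_force: 0.0
```

```bash
python3 - <<'E'
from h import *
np.set_printoptions(precision=4,suppress=True)
p,r,s=cur(); print(p,s['finger_gap'])
C,im=look('wrist','w2'); T,ti=look('top')
for b in blobs(im,'orange',200): 
  if b['c'][1]<250:
    q=[onz(C,e,.016)[:2] for e in b['e']]; d=q[0]-q[1]; print(b['c'],b['L'],b['W'],q,np.arctan2(d[1],d[0]),sum(q)/2,np.hypot(*d))
for b in blobs(ti,'orange',20): print('top',onz(T,b['c'],.012)[:2],b['L'],b['W'])
E
```

```text
[ 0.4429 -0.3489  0.1575] 0.036487971679620916
[314.0294 132.8824] 119.32752990722656 59.80928421020508 [array([ 0.5162, -0.2595]), array([ 0.4518, -0.3663])] 1.0276206002178359 [ 0.484  -0.3129] 0.12471864936639364
[170.9703  74.2784] 94.91620635986328 26.394207000732422 [array([ 0.4859, -0.1895]), array([ 0.4087, -0.1283])] -0.6701036922081581 [ 0.4473 -0.1589] 0.09850166358674697
top [ 0.4475 -0.1578] 39.955257415771484 7.801913738250732
top [ 0.4786 -0.3218] 51.28626251220703 8.168363571166992
top [ 0.6014 -0.19  ] 24.439496994018555 8.024909019470215
top [0.6802 0.2989] 7.0 4.0
top [0.698  0.2074] 7.0 3.0
top [ 0.7526 -0.1906] 77.82443237304688 39.938411712646484
```

View pics/w2.png

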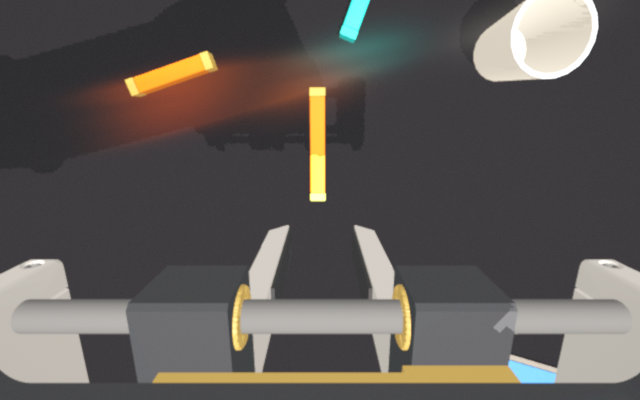

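The pillar lies straight, with ends at (317,88) and (318,200), essentially where it was. I'll retry and wait for the fingers.

```bash
python3 - <<'E'
from h import *
C=cal('wrist'); q=onz(C,(317.7,144),.016);a=onz(C,(317,88),.016)-onz(C,(318,200),.016);y=np.arctan2(a[1],a[0]);print(q,y,np.hypot(a[0],a[1]))
go((*q[:2],.004),down(y))
E
```

```text
[ 0.47680169 -0.31819596  0.016     ] 0.6341128274295376 0.1173078659518447
shift units(tool axes now) [ 1.5  -0.11  4.96] turn units [ 0.04 -0.01 -0.08]
```

carry_out(
  series=[
    [-0.1,0.8,-0.05,1,0,0,0],
    [-0.1,0.75,0,1,0,0,0],
    [-0.1,0,0,1,0,0,0],
    [-0.1,0,0,1,0,0,0],
    [-0.1,0,0,0.5,0,0,0],
  ],
)

```text
time_s: 3.7
tcp_pos: [0.4762, -0.316, 0.0118]
ee_rot: [-3.137, 0.002, 0.629]
contact_force: [1.1, -0.0, 0.3]
finger_gap: 0.0425
grasp_force: 0.0
```

carry_out(
  series=[
    [-0.1,0,0,0.45,0,0,0],
    [-1,0,0,0,0,0,0],
    [-1,0,0,0,0,0,0],
    [-1,0,0,0,0,0,0],
    [-1,0,0,0,0,0,0],
  ],
)

```text
time_s: 4.12
tcp_pos: [0.4785, -0.3183, 0.0035]
ee_rot: [3.141, -0.001, 0.627]
contact_force: [-0.0, -1.3, 0.2]
finger_gap: 0.0189
grasp_force: 0.0
```

carry_out(
  series=[
    [-1,0,0,0,0,0,0],
    [-1,0,0,0,0,0,0],
  ],
)

```text
time_s: 4.28
tcp_pos: [0.4784, -0.3183, 0.0034]
ee_rot: [3.141, -0.001, 0.627]
contact_force: [0.1, 0.4, -0.9]
finger_gap: 0.0057
grasp_force: 0.0
```

```bash
python3 - <<'E'
from h import *
C,im=look('wrist'); S,si=look('scene')
o=np.vstack([im,cv2.resize(si[200:360,110:366],(640,400))])
o=cv2.resize(o,(480,600))
cv2.imwrite('pics/g1.png',cv2.cvtColor(o,cv2.COLOR_RGB2BGR)); print(sense())
E
```

```text
{'time_s': 4.3833, 'joint_pos': array([ 0.58429944,  0.49171027, -0.13709433,  1.96625334,  0.10165364,
        0.6893167 , -0.55885243]), 'qd': array([-0.00028877,  0.0036835 ,  0.00015124,  0.00155047, -0.00088274,
       -0.00102223, -0.00040712]), 'joint_efforts': array([-9.81501827e-03, -8.78991437e+01, -6.35270309e-01, -3.22236872e+01,
       -3.43518471e-02, -2.28755845e-02,  6.24148652e-04]), 'tcp_pos': array([ 0.47822218, -0.31823306,  0.003082  ]), 'ee_rot': array([ 3.14090815e+00, -3.37335021e-04,  6.27169615e-01]), 'contact_force': array([ 0.28750797, -0.46207571, -0.34241047]), 'wrist_torque': array([ 0.04921036, -0.00328423, -0.0064376 ]), 'grasp_force': 0.0, 'finger_gap': 0.0006745584006305594}
```

View pics/g1.png

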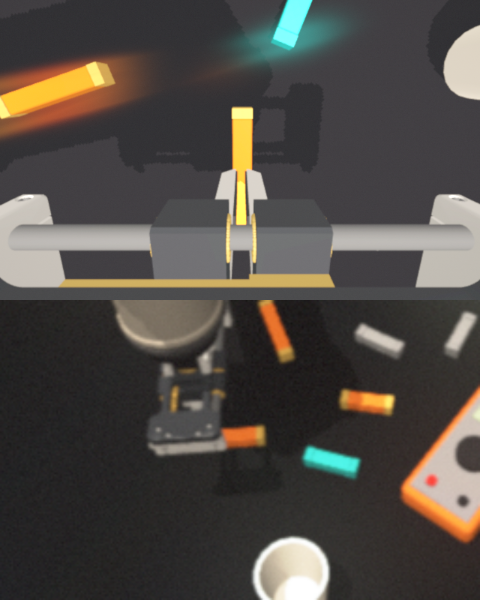

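```bash
python3 - <<'E'
from h import *
p,r,s=cur(); C,im=look('wrist')
print(s['finger_gap'],p)
for z in(-.04,-.019,0,.02,.04):
    print(z,[cv2.projectPoints(p+r.apply([0,y,z]),C[3]['rvec'],C[3]['tvec'],C[0],None)[0].ravel().round(1) for y in(-.0125,0,.0125)])
for X in (-.06,.06):print('pillar end',cv2.projectPoints(np.array([.478+X*.808,-.319+X*.589,.016]),C[3]['rvec'],C[3]['tvec'],C[0],None)[0].ravel())
cv2.imwrite('pics/g2.png',cv2.cvtColor(cv2.resize(im[120:320,200:440],(720,600),interpolation=cv2.INTER_CUBIC),cv2.COLOR_RGB2BGR))
E
```

```text
0.0006745584006305594 [ 0.47822218 -0.31823306  0.003082  ]
-0.04 [array([297.9, 252. ]), array([320.6, 252. ]), array([343.4, 252.1])]
-0.019 [array([300.3, 238. ]), array([320.7, 238. ]), array([341. , 238.1])]
0 [array([302.1, 227.7]), array([320.7, 227.7]), array([339.3, 227.7])]
0.02 [array([303.7, 218.5]), array([320.7, 218.5]), array([337.8, 218.6])]
0.04 [array([305. , 210.8]), array([320.8, 210.8]), array([336.5, 210.8])]
pillar end [321.60530352 318.44441841]
pillar end [321.34151937 139.17475504]
```

View pics/g2.png

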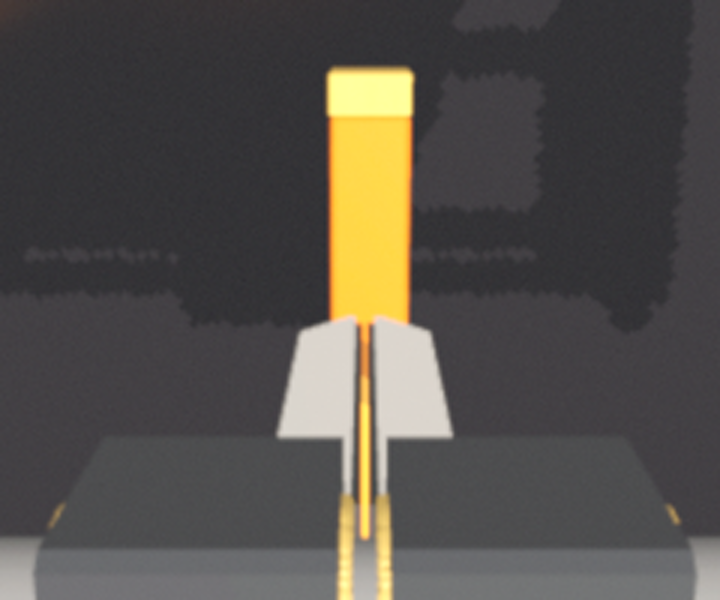

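The fingers are shut just above the pillar: tips at about (360,317) in the crop, with no contact. So the real fingertips end about 15–20 mm behind the stated TCP. I'll open, go lower in small steps and watch the force.

carry_out(
  series=[
    [-0.1,0,0,0,0,0,0],
    [-0.1,0,0,0,0,0,0],
    [-0.1,0,0,0,0,0,0],
    [-0.1,0,0,0,0,0,0],
    [-0.1,0,0,0,0,0,0],
  ],
)

```text
time_s: 4.85
tcp_pos: [0.478, -0.3181, 0.0026]
ee_rot: [-3.141, -0.0, 0.627]
contact_force: [-0.1, -0.1, 0.6]
finger_gap: 0.0305
grasp_force: 0.0
```

carry_out(
  series=[
    [-0.1,0,0,0,0,0,0],
    [-0.1,0,0,0.12,0,0,0],
    [-0.1,0,0,0.12,0,0,0],
    [-0.1,0,0,0,0,0,0],
  ],
)

```text
time_s: 5.18
tcp_pos: [0.4776, -0.3178, -0.0055]
ee_rot: [-3.141, 0.0, 0.627]
contact_force: [-0.3, -0.4, -1.7]
finger_gap: 0.0423
grasp_force: 0.0
```

carry_out(
  series=[
    [-0.1,0,0,0.1,0,0,0],
    [-0.1,0,0,0,0,0,0],
  ],
)

```text
time_s: 5.35
tcp_pos: [0.4778, -0.3179, -0.0082]
ee_rot: [-3.141, 0.0, 0.627]
contact_force: [-0.6, 0.5, -0.1]
finger_gap: 0.0424
grasp_force: 0.0
```

carry_out(
  series=[
    [-0.1,0,0,0.08,0,0,0],
    [-0.1,0,0,0,0,0,0],
  ],
)

```text
time_s: 5.52
tcp_pos: [0.4779, -0.318, -0.0104]
ee_rot: [-3.141, 0.0, 0.627]
contact_force: [-0.1, -0.7, -0.9]
finger_gap: 0.0421
grasp_force: 0.0
```

carry_out(
  series=[
    [-0.1,0,0,0.06,0,0,0],
    [-0.1,0,0,0,0,0,0],
  ],
)

```text
time_s: 5.68
tcp_pos: [0.4779, -0.318, -0.012]
ee_rot: [-3.141, 0.0, 0.627]
contact_force: [-1.0, -0.3, -0.4]
finger_gap: 0.0422
grasp_force: 0.0
```

carry_out(
  series=[
    [-1,0,0,0,0,0,0],
    [-1,0,0,0,0,0,0],
    [-1,0,0,0,0,0,0],
    [-1,0,0,0,0,0,0],
    [-1,0,0,0,0,0,0],
  ],
)

```text
time_s: 6.1
tcp_pos: [0.4781, -0.3182, -0.0117]
ee_rot: [3.141, -0.0, 0.627]
contact_force: [-0.5, -0.2, -1.0]
finger_gap: 0.0157
grasp_force: 20.0
```

carry_out(
  series=[
    [-1,0,0,0,0,0,0],
    [-1,0,0,0,0,0,0],
  ],
)

```text
time_s: 6.27
tcp_pos: [0.4781, -0.3181, -0.0117]
ee_rot: [3.141, -0.0, 0.627]
contact_force: [-0.3, 0.3, 0.7]
finger_gap: 0.0155
grasp_force: 20.0
```

Grasped (20 N at a 15.5 mm gap). Now I'll lift, turn in line with the rack and move over to look at it.

carry_out(
  series=[
    [-1,0,0,-0.6,0,0,0],
    [-1,0,0,-1,0,0,0],
    [-1,0,0,-1,0,0,1],
    [-1,0,0,-1,0,0,1],
    [-1,0,0,-1,0,0,1],
  ],
)

```text
time_s: 6.68
tcp_pos: [0.4777, -0.3178, 0.1276]
ee_rot: [-3.141, -0.0, 0.361]
contact_force: [0.2, -0.3, -1.3]
finger_gap: 0.0156
grasp_force: 20.0
```

carry_out(
  series=[
    [-1,0,0,-1,0,0,1],
    [-1,0,0,-1,0,0,1],
    [-1,0,0,-0.5,0,0,1],
    [-1,0,0,0,0,0,0.9],
    [-1,0,0,0,0,0,0],
  ],
)

```text
time_s: 7.1
tcp_pos: [0.4784, -0.3182, 0.2023]
ee_rot: [3.141, -0.002, 0.021]
contact_force: [0.6, -0.2, -2.5]
finger_gap: 0.0154
grasp_force: 20.0
```

carry_out(
  series=[
    [-1,0.2,-1,0,0,0,0],
    [-1,0.2,-1,0,0,0,0],
    [-1,0.2,-1,0,0,0,0],
    [-1,0.2,-1,0,0,0,0],
    [-1,0.2,-1,0,0,0,0],
  ],
)

```text
time_s: 7.52
tcp_pos: [0.5037, -0.1658, 0.2004]
ee_rot: [-3.141, 0.001, 0.028]
contact_force: [1.1, -0.3, -1.3]
finger_gap: 0.0159
grasp_force: 20.0
```

carry_out(
  series=[
    [-1,0.2,-1,0,0,0,0],
    [-1,0.2,-1,0,0,0,0],
    [-1,0.2,-1,0,0,0,0],
    [-1,0.2,-1,0,0,0,0],
    [-1,0.2,-1,0,0,0,0],
  ],
)

```text
time_s: 7.93
tcp_pos: [0.53, -0.0152, 0.2005]
ee_rot: [-3.142, 0.001, 0.028]
contact_force: [1.2, -0.7, 0.1]
finger_gap: 0.0156
grasp_force: 20.0
```

carry_out(
  series=[
    [-1,0,-1,0,0,0,0],
    [-1,0,-1,0,0,0,0],
    [-1,0,-1,0,0,0,0],
    [-1,0,0,0,0,0,0],
    [-1,0,0,0,0,0,0],
  ],
)

```text
time_s: 8.35
tcp_pos: [0.5275, 0.0748, 0.2004]
ee_rot: [-3.141, 0.001, 0.031]
contact_force: [1.2, 0.3, -0.8]
finger_gap: 0.0156
grasp_force: 20.0
```

```bash
python3 - <<'E'
from h import *
np.set_printoptions(precision=4,suppress=True)
p,r,s=cur(); print(p,s['ee_rot'],s['finger_gap'],s['time_s'])
W,wi=look('wrist','w3'); T,ti=look('top')
print('cam',-W[1].T@W[2])
for b in blobs(wi,'blue',100):
    if b['c'][1]>280: continue
    q=onz(W,b['c'],.0705); print(b['c'],b['L'],b['W'],q)
for b in blobs(ti,'blue',60): print('top',b['c'],onz(T,b['c'],.0705))
E
```

```text
[0.5275 0.0748 0.2004] [-3.1414  0.0014  0.0309] 0.015623357267068821 8.35
cam [0.5989 0.0768 0.401 ]
[220.5 126.5] 15.0 9.0 [0.5876 0.1792 0.0705]
[126.7263 104.4068] 31.439056396484375 7.234246253967285 [0.6063 0.2724 0.0705]
[116.1533  61.6715] 41.18003845214844 22.38416862487793 [0.646  0.2779 0.0705]
[203.5647  45.0412] 38.72209167480469 19.523744583129883 [0.6636 0.1919 0.0705]
top [605.4317 313.6099] [ 0.3078 -0.6917  0.0705]
top [238.534 175.095] [0.6313 0.0947 0.0705]
```

View pics/w3.png

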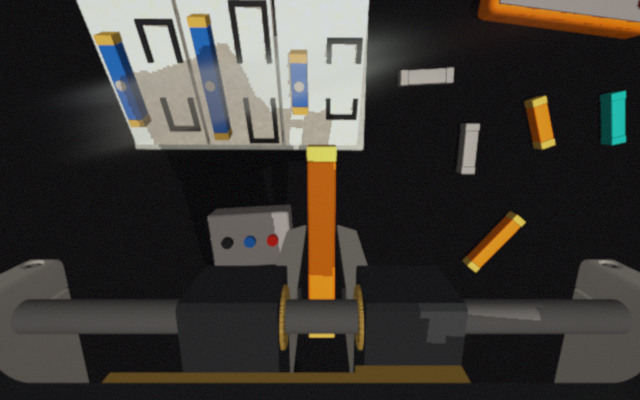

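The wrist view shows the rack lanes: 120 around (253,70), 60 at (343,78), 90 at (168,75). Blue bars are at (121,80), (209,75) and (299,82). I'll cast the black rail pixels onto the sloped plane to find the lane centres.

```bash
cat >> h.py <<'E'
def bedrot(yaw): return R.from_euler('xyz',[0,-np.radians(25),yaw])   # x up slope, z out of bed
def lanes(C,im,o,yaw,up=.004,vmax=75,amin=60,amax=3000):
    """cast dark rail pixels onto the plane `up` above bed through o; print extents in bed frame"""
    B=bedrot(yaw).as_matrix(); n=B[:,2]; q=np.array(o)+n*up
    m=(im.max(2)<vmax).astype(np.uint8); k,lab,st,_=cv2.connectedComponentsWithStats(m)
    out=[]
    for i in range(1,k):
        if amin<st[i,4]<amax:
            ys,xs=np.where(lab==i); P=[]
            for x,y in zip(xs,ys):
                a,d=ray(C,(x,y)); P.append(B.T@(a+d*(n@(q-a))/(n@d)-np.array(o)))
            P=np.array(P)
            if np.abs(P).max()<.25: out.append((P.mean(0)[:2],np.percentile(P,1,0)[:2],np.percentile(P,99,0)[:2],st[i,4]))
    return out
E
python3 - <<'E'
from h import *
np.set_printoptions(precision=4,suppress=True)
W,wi=look('wrist');T,ti=look('top')
o=(.637,.141,.056)
for n,C,im,am,v in(('wrist',W,wi,60,75),('top',T,ti,15,110)):
    print(n)
    for a in sorted(lanes(C,im,o,.028,vmax=v,amin=am),key=lambda a:a[0][1]): print(*a)
E
```

```text
wrist
[-0.0351 -0.0842] [-0.0425 -0.1005] [-0.0209 -0.0691] 209
[-0.058   0.0023] [-0.0724 -0.0133] [-0.0331  0.0193] 320
[0.0521 0.0041] [ 0.0223 -0.0133] [0.0681 0.0194] 603
[0.0398 0.0908] [0.0177 0.0738] [0.0533 0.1073] 565
top
[ 0.0329 -0.0855] [ 0.0186 -0.1021] [ 0.0388 -0.071 ] 47
[-0.0368 -0.0798] [-0.0413 -0.0936] [-0.0219 -0.0709] 29
[-0.1162 -0.0695] [-0.1189 -0.0862] [-0.1146 -0.0547] 19
[-0.0092 -0.0076] [-0.0314 -0.0145] [ 0.0169 -0.0023] 32
[-0.0323  0.1853] [-0.0419  0.1811] [-0.0211  0.1886] 16
[-0.0012  0.1865] [-0.0198  0.1844] [0.0167 0.1884] 27
```

```bash
cat >> h.py <<'E'
BEDS={120:np.array([.6357,.1435,.0556])}
YAW=.03
e=R.from_euler('z',YAW).apply([0,.088,0]); BEDS[60]=BEDS[120]-e; BEDS[90]=BEDS[120]+e
def place(k,h,dx=0,drop=.0117):
    """TCP pose holding pillar with its bottom h above bed; dx = pillar centre in tool x"""
    B=bedrot(YAW); return BEDS[k]+B.apply([-dx,0,h-drop]), B*R.from_euler('x',np.pi)
E
python3 - <<'E'
from h import *
p,r,s=cur(); W=cal('wrist')
for px in((321,147),(321,161)):
    print('front end in tool',r.inv().apply(onz(W,px,p[2]+.0277)-p), )
for h in(.04,.002): go(*place(120,h))
E
```

```text
front end in tool [ 0.05628361  0.00027808 -0.0277342 ]
front end in tool [ 0.04866885  0.00028532 -0.02772956]
shift units(tool axes now) [ 3.25 -2.29  3.98] turn units [ 0.02  5.01 -0.06]
shift units(tool axes now) [ 3.78 -2.3   5.13] turn units [ 0.02  5.01 -0.06]
```

carry_out(
  series=[
    [-1,0.9,-0.6,0,0,0,0],
    [-1,0.9,-0.6,0,0,0,0],
    [-1,0.8,-0.6,0,0,0,0],
    [-1,0.75,-0.5,0,0,0,0],
    [-1,0,0,0.5,0,1,0],
  ],
)

```text
time_s: 8.97
tcp_pos: [0.6352, 0.1478, 0.1876]
ee_rot: [-3.138, -0.09, 0.024]
contact_force: [-0.5, -0.5, -0.5]
finger_gap: 0.0155
grasp_force: 20.0
```

carry_out(
  series=[
    [-1,0,0,0,0,1,0],
    [-1,0,0,0,0,1,0],
    [-1,0,0,0,0,1,0],
    [-1,0,0,0,0,1,0],
    [-1,0,0,0,0,0,0],
  ],
)

```text
time_s: 9.38
tcp_pos: [0.6238, 0.1432, 0.1847]
ee_rot: [3.14, -0.439, 0.026]
contact_force: [-0.1, 0.4, -0.8]
finger_gap: 0.0156
grasp_force: 20.0
```

```bash
python3 - <<'E'
from h import *
p,r,s=cur(); print(p,s['ee_rot'],s['joint_pos'].round(2),s['finger_gap'])
for h in(.03,.002): go(*place(120,h,-.0035))
E
```

```text
[0.62383951 0.14321528 0.18468307] [ 3.13994755 -0.43850057  0.02629975] [-0.19  0.16 -0.26  2.06  0.41  0.56 -2.29] 0.015574834444598869
shift units(tool axes now) [-1.35 -0.    3.45] turn units [ 0.04 -0.02 -0.04]
shift units(tool axes now) [-1.35 -0.01  4.39] turn units [ 0.04 -0.02 -0.04]
```

carry_out(
  series=[
    [-1,-0.7,0,0.8,0,0,0],
    [-1,-0.65,0,0.8,0,0,0],
    [-1,0,0,0.9,0,0,0],
    [-1,0,0,0.9,0,0,0],
    [-1,0,0,0,0,0,0],
  ],
)

```text
time_s: 9.8
tcp_pos: [0.633, 0.143, 0.0722]
ee_rot: [3.139, -0.431, 0.025]
contact_force: [-1.1, -0.2, -1.8]
finger_gap: 0.0158
grasp_force: 20.0
```

```bash
python3 - <<'E'
from h import *
np.set_printoptions(precision=4,suppress=True)
p,r,s=cur(); print(p,s['ee_rot'],s['contact_force'],s['finger_gap'])
go(*place(120,.002,-.0035))
W,wi=look('wrist'); S,si=look('scene')
for a in sorted(lanes(W,wi,BEDS[120],YAW),key=lambda a:a[0][1]): print(*a)
o=np.vstack([wi[100:300,160:480],cv2.resize(si[90:210,320:464],(320,267))]); 
cv2.imwrite('pics/p1.png',cv2.cvtColor(cv2.resize(o,None,fx=1.25,fy=1.25),cv2.COLOR_RGB2BGR))
E
```

```text
[0.633  0.143  0.0722] [ 3.1385 -0.431   0.025 ] [-1.1378 -0.1942 -1.7788] 0.015828832300419773
shift units(tool axes now) [-0.03 -0.02  0.86] turn units [ 0.06  0.06 -0.05]
[ 0.0316 -0.0873] [ 0.0183 -0.1038] [ 0.0395 -0.07  ] 679
[-0.0028 -0.0364] [-0.0242 -0.037 ] [ 0.02   -0.0357] 87
[-0.0397 -0.0029] [-0.0653 -0.0271] [-0.0036  0.0231] 1142
[-0.1066 -0.0005] [-0.1237 -0.022 ] [-0.0871  0.0213] 2014
[0.0487 0.0009] [ 0.0187 -0.0155] [0.0698 0.0169] 1075
[0.0406 0.0885] [0.019  0.0713] [0.0551 0.1049] 1034
[-0.0242  0.1278] [-0.0409  0.1242] [-0.0083  0.1313] 376
[-0.0826  0.2246] [-0.0853  0.2108] [-0.0789  0.2381] 236
```

View pics/p1.png

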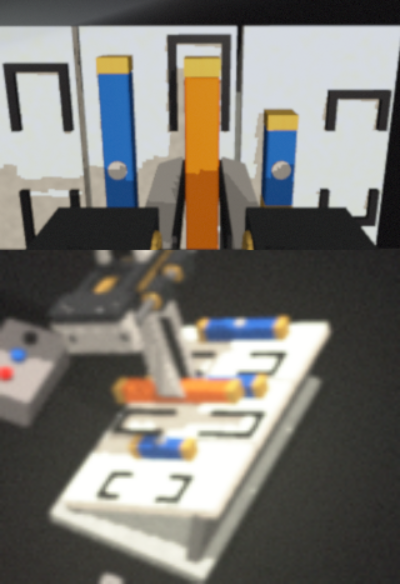

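The pillar is centred between the upper rails of the 120 lane: its end is at (203,65), between rails at (173,·) and (228,·). Now I'll descend.

carry_out(
  series=[
    [-1,0,-0.03,0.3,0.03,0.03,0],
    [-1,0,-0.03,0.3,0,0.03,0],
    [-1,0,0,0.2,0,0,0],
    [-1,0,0,0,0,0,0],
  ],
)

```text
time_s: 10.23
tcp_pos: [0.6438, 0.1469, 0.0549]
ee_rot: [-3.139, -0.442, 0.025]
contact_force: [-0.5, -0.6, -1.2]
finger_gap: 0.0156
grasp_force: 20.0
```

carry_out(
  series=[
    [-1,0,0,0.05,0,0,0],
    [-1,0,0,0,0,0,0],
  ],
)

```text
time_s: 10.4
tcp_pos: [0.6443, 0.1472, 0.0541]
ee_rot: [-3.139, -0.442, 0.025]
contact_force: [0.6, 0.4, -0.5]
finger_gap: 0.0158
grasp_force: 20.0
```

```bash
python3 - <<'E'
from h import *
p,r,s=cur(); print(p,s['ee_rot'],s['contact_force'],s['finger_gap'])
go(*place(120,.0,-.0035))
E
```

```text
[0.64432071 0.14717916 0.05411829] [-3.13868998 -0.44219934  0.02498514] [ 0.58450429  0.35372796 -0.49566661] 0.01579756670793642
shift units(tool axes now) [-0.13  0.11  0.22] turn units [-0.01 -0.07 -0.05]
```

carry_out(
  series=[
    [-1,-0.1,0.09,0,0,0,0],
    [-1,0,0,0.1,0,0,0],
    [-1,0,0,0,0,0,0],
  ],
)

```text
time_s: 10.65
tcp_pos: [0.6426, 0.144, 0.0494]
ee_rot: [-3.139, -0.441, 0.025]
contact_force: [-0.3, -0.9, -0.6]
finger_gap: 0.0158
grasp_force: 20.0
```

carry_out(
  series=[
    [-1,0,0,0.06,0,0,0],
    [-1,0,0,0,0,0,0],
  ],
)

```text
time_s: 10.82
tcp_pos: [0.6436, 0.1444, 0.0477]
ee_rot: [-3.139, -0.441, 0.025]
contact_force: [-0.7, 0.2, -0.2]
finger_gap: 0.0155
grasp_force: 20.0
```

```bash
python3 - <<'E'
from h import *
np.set_printoptions(precision=4,suppress=True)
p,r,s=cur(); print(p,s['ee_rot'],s['contact_force'],s['finger_gap'])
go(*place(120,.0,-.0035))
W,wi=look('wrist')
for a in sorted(lanes(W,wi,BEDS[120],YAW),key=lambda a:a[0][1]): print(*a)
E
```

```text
[0.6436 0.1444 0.0477] [-3.139  -0.4414  0.0252] [-0.7398  0.1916 -0.1579] 0.015511021658686354
shift units(tool axes now) [-0.01  0.02  0.04] turn units [-0.01 -0.06 -0.05]
[ 0.032  -0.0872] [ 0.0184 -0.104 ] [ 0.0402 -0.0698] 962
[-0.0253 -0.0006] [-0.0468 -0.0226] [0.0059 0.0218] 1051
[-0.069   0.0006] [-0.0707 -0.0164] [-0.0666  0.0171] 164
[-0.0882  0.0006] [-0.0984 -0.0182] [-0.0778  0.0197] 1435
[0.049  0.0007] [ 0.0186 -0.0156] [0.0697 0.0169] 1438
[0.0404 0.0884] [0.0189 0.071 ] [0.0551 0.1051] 1400
[-0.064   0.1989] [-0.0662  0.1843] [-0.0607  0.2101] 210
```

carry_out(
  series=[
    [-1,0,0,0.03,0,0,0],
    [-1,0,0,0,0,0,0],
    [-0.36,0,0,0,0,0,0],
    [-0.36,0,0,0,0,0,0],
    [-0.36,0,0,0,0,0,0],
  ],
)

```text
time_s: 11.28
tcp_pos: [0.6439, 0.1444, 0.0471]
ee_rot: [-3.139, -0.442, 0.025]
contact_force: [-0.4, 0.1, -0.1]
finger_gap: 0.0294
grasp_force: 0.0
```

carry_out(
  series=[
    [-0.36,0,0,0,0,0,0],
    [-0.36,0,0,-0.3,0,0,0],
    [-0.36,0,0,-1,0,0,0],
    [-0.36,0,0,-1,0,0,0],
    [-0.36,0,0,-1,0,0,0],
  ],
)

```text
time_s: 11.7
tcp_pos: [0.6002, 0.1432, 0.1376]
ee_rot: [-3.139, -0.44, 0.026]
contact_force: [0.7, -0.5, 0.6]
finger_gap: 0.0297
grasp_force: 0.0
```

carry_out(
  series=[
    [-0.1,0,0,-1,0,-1,0],
    [-0.1,0,0,-1,0,-1,0],
    [-0.1,0,0,0,0,-1,0],
    [-0.1,0,0,0,0,-1,0],
    [-0.1,0,0,0,0,-1,0],
  ],
)

```text
time_s: 12.12
tcp_pos: [0.58, 0.1418, 0.1912]
ee_rot: [-3.139, -0.014, 0.025]
contact_force: [0.3, -0.6, -0.1]
finger_gap: 0.0422
grasp_force: 0.0
```

```bash
python3 - <<'E'
from h import *
np.set_printoptions(precision=4,suppress=True)
p,r,s=cur(); print(p,s['ee_rot'],s['contact_force'],s['finger_gap'])
W,wi=look('wrist','w4'); S,si=look('scene'); T,ti=look('top')
f=lambda C,im,xy:min(blobs(im,'orange',60),key=lambda b:np.linalg.norm(onz(C,b['c'],.012)[:2]-xy))
for k,xy in((90,(.448,-.157)),(60,(.603,-.188))):
    a,b=f(T,ti,xy),f(S,si,xy); q=[onz(T,e,.012)[:2] for e in a['e']];q2=[onz(S,e,.012)[:2] for e in b['e']]
    print(k,tri(T,a['c'],S,b['c']),[np.degrees(np.arctan2(*(w[0]-w[1])[::-1]))%180 for w in(q,q2)])
for b in blobs(ti,'orange',60)+blobs(wi,'orange',60): print(b['c'],b['L'],b['W'],b['A'])
E
```

```text
[0.58   0.1418 0.1912] [-3.1392 -0.0141  0.0251] [ 0.3305 -0.5738 -0.1133] 0.04223495182054889
90 [ 0.4481 -0.1565  0.0119] [np.float64(143.57197352530582), np.float64(143.21409671226655)]
60 [ 0.6033 -0.1885  0.0145] [np.float64(22.179089233035192), np.float64(22.878935895649306)]
[353.1991 255.4783] 32.79510498046875 7.905574798583984 225.0
[364.4829 187.9623] 19.034934997558594 7.862255573272705 127.5
[215. 156.] 14.0 8.0 66.5
[362.6224 125.419 ] 77.86540222167969 39.98969650268555 2964.5
[222.6286 322.5563] 53.009422302246094 7.74360990524292 192.0
[419.2811 320.4586] 57.06329345703125 7.5623860359191895 196.5
[550.044  281.0468] 59.71240234375 12.636412620544434 639.0
[199.5 177.5] 15.0 5.0 67.5
[361. 165.] 14.0 6.0 67.0
[595.2507 169.7186] 50.06417465209961 15.908242225646973 688.0
[365.5 116.5] 17.0 13.0 191.0
[179. 102.] 18.0 12.0 178.5
[320. 137.] 108.0 16.0 1557.5
[271.5  87.5] 17.0 9.0 118.0
[595.7615  39.4077] 95.87884521484375 72.56031799316406 1683.5
```

View pics/w4.png

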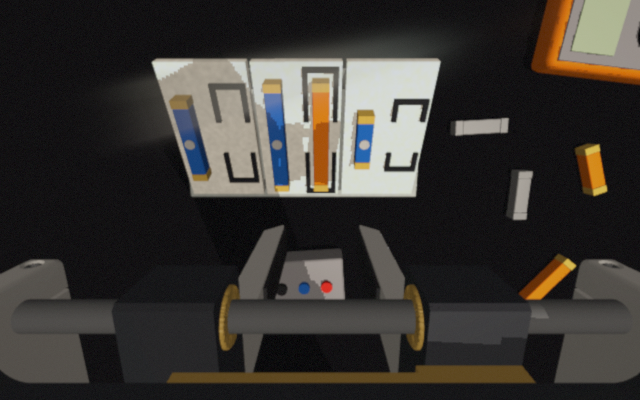

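The long pillar lies in its lane: orange at (320,137), between the rails and stops. Next is the 90 mm pillar.

carry_out(
  series=[
    [-0.1,-0.47,1,0,0,-0.16,0],
    [-0.1,-0.47,1,0,0,0,0],
    [-0.1,-0.47,1,0,0,0,0],
    [-0.1,-0.47,1,0,0,0,0],
    [-0.1,-0.47,1,0,0,0,0],
  ],
)

```text
time_s: 12.68
tcp_pos: [0.5115, -0.011, 0.1885]
ee_rot: [-3.142, -0.004, 0.025]
contact_force: [1.0, -0.6, 0.7]
finger_gap: 0.0424
grasp_force: 0.0
```

carry_out(
  series=[
    [-0.1,-0.47,1,0,0,0,0],
    [-0.1,-0.47,1,0,0,0,0],
    [-0.1,-0.47,1,0,0,0,0],
    [-0.1,-0.47,1,0,0,0,0],
    [-0.1,-0.42,0.9,0,0,0,0],
  ],
)

```text
time_s: 13.1
tcp_pos: [0.446, -0.1599, 0.1884]
ee_rot: [3.141, -0.004, 0.025]
contact_force: [1.7, -0.3, -0.3]
finger_gap: 0.0423
grasp_force: 0.0
```

carry_out(
  series=[
    [-0.1,0,0,0.5,0,0,1],
    [-0.1,0,0,0.5,0,0,1],
    [-0.1,0,0,0.5,0,0,1],
    [-0.1,0,0,0.5,0,0,1],
    [-0.1,0,0,0.5,0,0,1],
  ],
)

```text
time_s: 13.52
tcp_pos: [0.4473, -0.1582, 0.1128]
ee_rot: [-3.14, -0.004, -0.416]
contact_force: [0.6, -0.6, 0.2]
finger_gap: 0.0423
grasp_force: 0.0
```

carry_out(
  series=[
    [-0.1,0,0,0,0,0,1],
    [-0.1,0,0,0,0,0,1],
    [-0.1,0,0,0,0,0,0.6],
    [-0.1,0,0,0,0,0,0],
  ],
)

```text
time_s: 13.85
tcp_pos: [0.4473, -0.1581, 0.1132]
ee_rot: [-3.14, -0.002, -0.641]
contact_force: [-1.1, -0.9, 0.5]
finger_gap: 0.0427
grasp_force: 0.0
```

```bash
cat >> h.py <<'E'
def pillar_wrist(C,im,p,xy,z=.016):
    """orange/brass pillar in the wrist view nearest xy: centre, yaw, length on plane z (strict mask against glow)"""
    h=cv2.cvtColor(im,cv2.COLOR_RGB2HSV); m=cv2.inRange(h,(8,110,185),(34,255,255)); best=None
    for c in cv2.findContours(m,cv2.RETR_EXTERNAL,cv2.CHAIN_APPROX_NONE)[0]:
        if cv2.contourArea(c)<100: continue
        P=np.float32([onz(C,q[0],z)[:2] for q in c]); rc=cv2.minAreaRect(P*1000); b=cv2.boxPoints(rc)/1000
        d=max(b[1]-b[0],b[2]-b[1],key=np.linalg.norm); d=d*np.sign(d[0]); e=np.linalg.norm(b.mean(0)-xy)
        if best is None or e<best[0]: best=(e,b.mean(0),np.arctan2(d[1],d[0]),np.array(rc[1])/1000)
    return best
E
python3 - <<'E'
from h import *
p,r,s=cur(); print(p,s['ee_rot'],s['finger_gap'],s['joint_pos'].round(2))
W,wi=look('wrist','w5'); print(pillar_wrist(W,wi,p,(.448,-.157)))
go((.4478,-.157,-.0115),down(-.638))
E
```

```text
[ 0.44731717 -0.15808036  0.11324494] [-3.13963165e+00 -2.42716949e-03 -6.40732305e-01] 0.04265682951635946 [ 0.27  0.19 -0.07  2.11  0.02  0.84 -2.02]
(np.float64(0.0011198116038375243), array([ 0.44707793, -0.15636458], dtype=float32), np.float32(-0.6343857), array([0.01623982, 0.09101347]))
shift units(tool axes now) [-0.02 -0.03  4.16] turn units [-0.02 -0.03  0.01]
```

carry_out(
  series=[
    [-0.1,0,-0.03,1,0,0,0],
    [-0.1,0,0,1,0,0,0],
    [-0.1,0,0,1,0,0,0],
    [-0.1,0,0,0.8,0,0,0],
    [-0.1,0,0,0.3,0,0,0],
  ],
)

```text
time_s: 14.32
tcp_pos: [0.4469, -0.1571, -0.0123]
ee_rot: [-3.141, 0.001, -0.636]
contact_force: [-1.1, -0.3, -0.9]
finger_gap: 0.0425
grasp_force: 0.0
```

carry_out(
  series=[
    [-1,0,0,0,0,0,0],
    [-1,0,0,0,0,0,0],
    [-1,0,0,0,0,0,0],
    [-1,0,0,0,0,0,0],
    [-1,0,0,0,0,0,0],
  ],
)

```text
time_s: 14.73
tcp_pos: [0.4498, -0.1582, -0.0086]
ee_rot: [-3.139, -0.003, -0.639]
contact_force: [-1.3, 0.5, 7.6]
finger_gap: 0.0154
grasp_force: 20.0
```

carry_out(
  series=[
    [-1,0,0,0,0,0,0],
  ],
)

```text
time_s: 14.82
tcp_pos: [0.4498, -0.1582, -0.0087]
ee_rot: [-3.139, -0.003, -0.639]
contact_force: [-2.0, 0.7, 11.5]
finger_gap: 0.0153
grasp_force: 20.0
```

carry_out(
  series=[
    [-1,0,0,-0.5,0,0,0],
    [-1,0,0,-1,0,0,0],
    [-1,0,0,-1,0,0,-1],
    [-1,0,0,-1,0,0,-1],
    [-1,0,0,-1,0,0,-1],
  ],
)

```text
time_s: 15.23
tcp_pos: [0.4484, -0.158, 0.1273]
ee_rot: [-3.141, -0.003, -0.373]
contact_force: [0.1, -0.4, -0.4]
finger_gap: 0.0154
grasp_force: 20.0
```

carry_out(
  series=[
    [-1,0,0,-1,0,0,-1],
    [-1,0,0,-1,0,0,-1],
    [-1,0,0,-0.5,0,0,-1],
    [-1,0,0,0,0,0,-1],
    [-1,0,0,0,0,0,-0.7],
  ],
)

```text
time_s: 15.65
tcp_pos: [0.449, -0.1583, 0.2021]
ee_rot: [3.141, -0.005, 0.038]
contact_force: [-0.8, -0.4, -0.8]
finger_gap: 0.0155
grasp_force: 20.0
```

```bash
python3 - <<'E'
from h import *
p,r,s=cur(); print(p,s['ee_rot'],s['finger_gap'],s['joint_pos'].round(2),s['contact_force'])
W,wi=look('wrist','w6')
b=pillar_wrist(W,wi,p,p[:2]+r.apply([.03,0,0])[:2],p[2]+.0277); print(b)
q=r.apply([.045,0,0])[:2]+p[:2]
for bb in blobs(wi,'orange',80): print(bb['c'],bb['e'])
print([cv2.projectPoints(p+r.apply([x,0,-.0277]),W[3]['rvec'],W[3]['tvec'],W[0],None)[0].ravel() for x in(.03,.045)])
go(*place(90,.1,0))
E
```

```text
[ 0.44903802 -0.15827056  0.20207221] [ 3.1407378  -0.00521719  0.03793506] 0.015543540048721117 [ 0.35  0.08 -0.15  2.01  0.01  1.04 -1.34] [-0.79526922 -0.43357688 -0.77539752]
(np.float64(0.027318682269214162), array([ 0.45173013, -0.15847081], dtype=float32), np.float32(0.039988983), array([0.0782694 , 0.01578971]))
[285. 374.] (array([468., 374.], dtype=float32), array([102., 374.], dtype=float32))
[358.52166748 317.47628784] (array([357.04333, 284.95258], dtype=float32), array([360., 350.], dtype=float32))
[283.82510376 317.4956665 ] (array([284.63834, 284.966  ], dtype=float32), array([283.01187, 350.02533], dtype=float32))
[321. 234.] (array([321., 169.], dtype=float32), array([321., 299.], dtype=float32))
[ 6.20000076 49.60000229] (array([13.099999, 47.300003], dtype=float32), array([-0.6999979, 51.9      ], dtype=float32))
[351.11746216  45.7757988 ] (array([342.1673 ,  17.13523], dtype=float32), array([360.06763,  74.41637], dtype=float32))
[69.5 18.5] (array([82. , 18.5], dtype=float32), array([57. , 18.5], dtype=float32))
[29.60000229 25.19999695] (array([14.400005 , -5.2000027], dtype=float32), array([44.8, 55.6], dtype=float32))
[array([320.50343671, 194.03843593]), array([320.51824446, 167.6037762 ])]
shift units(tool axes now) [  5.43 -12.74   2.21] turn units [-0.02  4.95  0.13]
```

carry_out(
  series=[
    [-1,0.42,-1,0,0,0,0],
    [-1,0.42,-1,0,0,0,0],
    [-1,0.42,-1,0,0,0,0],
    [-1,0.42,-1,0,0,0,0],
    [-1,0.42,-1,0,0,0,0],
  ],
)

```text
time_s: 16.12
tcp_pos: [0.5066, -0.0046, 0.2008]
ee_rot: [-3.141, -0.003, 0.031]
contact_force: [1.3, -0.1, -0.1]
finger_gap: 0.0154
grasp_force: 20.0
```

carry_out(
  series=[
    [-1,0.42,-1,0,0,0,0],
    [-1,0.42,-1,0,0,0,0],
    [-1,0.42,-1,0,0,0,0],
    [-1,0.42,-1,0,0,0,0],
    [-1,0.42,-1,0,0,0,0],
  ],
)

```text
time_s: 16.53
tcp_pos: [0.5646, 0.1474, 0.2008]
ee_rot: [-3.141, -0.002, 0.031]
contact_force: [1.3, 0.3, -0.3]
finger_gap: 0.0155
grasp_force: 20.0
```

carry_out(
  series=[
    [-1,0.42,-1,0,0,0,0],
    [-1,0.42,-1,0,0,0,0],
    [-1,0.4,-0.75,0,0,0,0],
    [-1,0,0,0,0,1,0.1],
    [-1,0,0,0,0,1,0],
  ],
)

```text
time_s: 16.95
tcp_pos: [0.5998, 0.2316, 0.1993]
ee_rot: [-3.139, -0.178, 0.023]
contact_force: [1.3, -0.0, -0.6]
finger_gap: 0.0152
grasp_force: 20.0
```

carry_out(
  series=[
    [-1,0,0,0,0,1,0],
    [-1,0,0,0,0,1,0],
    [-1,0,0,0,0,0.95,0],
    [-1,0,0,0,0,0,0],
  ],
)

```text
time_s: 17.28
tcp_pos: [0.5959, 0.2295, 0.1999]
ee_rot: [-3.141, -0.437, 0.025]
contact_force: [0.4, 0.5, -1.0]
finger_gap: 0.0154
grasp_force: 20.0
```

```bash
python3 - <<'E'
from h import *
np.set_printoptions(precision=4,suppress=True)
p,r,s=cur(); print(p,s['ee_rot'],s['joint_pos'].round(2),s['finger_gap'])
go(*place(90,.015,-.0007,.0087))
W,wi=look('wrist')
for a in sorted(lanes(W,wi,BEDS[90],YAW),key=lambda a:a[0][1]): print(*a)
E
```

```text
[0.5959 0.2295 0.1999] [-3.1413 -0.4374  0.0251] [-0.31  0.16 -0.34  2.02  0.5   0.66 -2.52] 0.015393071454866772
shift units(tool axes now) [-0.89 -0.03  4.67] turn units [ 0.02 -0.01 -0.05]
[-0.0321 -0.1756] [-0.0398 -0.1918] [-0.019  -0.1582] 214
[ 0.0315 -0.1754] [ 0.0187 -0.1919] [ 0.0392 -0.1581] 236
[-0.0011 -0.1254] [-0.0236 -0.1268] [ 0.0212 -0.1239] 94
[ 0.0486 -0.0866] [ 0.0191 -0.1032] [ 0.0689 -0.0708] 351
[-0.0871 -0.002 ] [-0.1189 -0.0422] [-0.0279  0.0362] 1183
[0.0483 0.0039] [ 0.021  -0.0144] [0.0541 0.0165] 140
[-0.1903  0.0052] [-0.2214 -0.0308] [-0.1626  0.0344] 1724
```

carry_out(
  series=[
    [-1,-0.45,-0.03,0.9,0,0,0],
    [-1,-0.45,-0.03,0.9,0,0,0],
    [-1,0,0,1,0,0,0],
    [-1,0,0,1,0,0,0],
    [-1,0,0,0.8,0,0,0],
  ],
)

```text
time_s: 17.75
tcp_pos: [0.634, 0.2311, 0.0625]
ee_rot: [3.141, -0.433, 0.021]
contact_force: [0.2, -0.1, 0.0]
finger_gap: 0.0156
grasp_force: 20.0
```

carry_out(
  series=[
    [-1,0,0,0,0,0,0],
    [-1,0,0,0,0,0,0],
  ],
)

```text
time_s: 17.92
tcp_pos: [0.6324, 0.2324, 0.0632]
ee_rot: [3.14, -0.432, 0.024]
contact_force: [-0.7, -0.1, -0.0]
finger_gap: 0.0152
grasp_force: 20.0
```

```bash
python3 - <<'E'
from h import *
np.set_printoptions(precision=4,suppress=True)
p,r,s=cur(); print(p,s['ee_rot'],s['contact_force'],s['finger_gap'])
go(*place(90,.002,-.0007,.0087))
W,wi=look('wrist','w7')
for a in sorted(lanes(W,wi,BEDS[90],YAW),key=lambda a:a[0][1]): print(*a)
E
```

```text
[0.6324 0.2324 0.0632] [ 3.1405 -0.4321  0.0242] [-0.6657 -0.1499 -0.0378] 0.015240141252403023
shift units(tool axes now) [-0.06  0.03  0.46] turn units [ 0.04  0.05 -0.06]
[-0.0328 -0.1649] [-0.0405 -0.1817] [-0.0184 -0.1565] 463
[-0.0012 -0.1266] [-0.0246 -0.1303] [ 0.0206 -0.1229] 680
[ 0.0508 -0.0827] [ 0.0188 -0.1039] [ 0.0697 -0.0699] 1155
[-0.0367 -0.0004] [-0.0599 -0.0244] [-0.0014  0.0236] 1090
[0.0414 0.0009] [ 0.0191 -0.0156] [0.055  0.0169] 898
[-0.0997  0.0011] [-0.117  -0.0195] [-0.0818  0.0214] 2117
[-0.078  0.217] [-0.0804  0.2021] [-0.0746  0.2298] 235
```

carry_out(
  series=[
    [-1,-0.05,0,0.2,0,0.05,0],
    [-1,0,0,0.2,0,0,0],
    [-1,0,0,0,0,0,0],
  ],
)

```text
time_s: 18.22
tcp_pos: [0.6364, 0.2326, 0.0531]
ee_rot: [-3.14, -0.439, 0.023]
contact_force: [0.1, 0.3, -0.7]
finger_gap: 0.0153
grasp_force: 20.0
```

carry_out(
  series=[
    [-1,0,0,0.06,0,0,0],
    [-1,0,0,0,0,0,0],
  ],
)

```text
time_s: 18.38
tcp_pos: [0.6371, 0.2325, 0.0514]
ee_rot: [-3.14, -0.439, 0.023]
contact_force: [-0.0, -0.2, -0.4]
finger_gap: 0.0154
grasp_force: 20.0
```

```bash
python3 - <<'E'
from h import *
p,r,s=cur(); print(p,s['ee_rot'],s['contact_force'],s['finger_gap'])
go(*place(90,.0,-.0007,.0087))
E
```

```text
[0.63706393 0.23254873 0.05138741] [-3.14017387 -0.43862535  0.02340356] [-0.04619655 -0.18477645 -0.43754981] 0.01539019376278511
shift units(tool axes now) [-0.04  0.03  0.11] turn units [ 0.02 -0.03 -0.07]
```

carry_out(
  series=[
    [-1,0,0,0.07,0,0,0],
    [-1,0,0,0,0,0,0],
  ],
)

```text
time_s: 18.55
tcp_pos: [0.6379, 0.2324, 0.049]
ee_rot: [-3.141, -0.438, 0.024]
contact_force: [-1.0, 0.1, -1.8]
finger_gap: 0.0158
grasp_force: 20.0
```

carry_out(
  series=[
    [-1,0,0,0.05,0,0,0],
    [-1,0,0,0,0,0,0],
  ],
)

```text
time_s: 18.72
tcp_pos: [0.6386, 0.2324, 0.0482]
ee_rot: [-3.141, -0.439, 0.024]
contact_force: [-5.7, -3.4, 9.6]
finger_gap: 0.0156
grasp_force: 20.0
```

Seated on the bed. Releasing and retreating.

carry_out(
  series=[
    [-1,0,0,-0.03,0,0,0],
    [-0.36,0,0,0,0,0,0],
    [-0.36,0,0,0,0,0,0],
    [-0.36,0,0,0,0,0,0],
    [-0.36,0,0,0,0,0,0],
  ],
)

```text
time_s: 19.13
tcp_pos: [0.6379, 0.2325, 0.0483]
ee_rot: [-3.141, -0.438, 0.024]
contact_force: [-0.7, 0.2, -0.1]
finger_gap: 0.0298
grasp_force: 0.0
```

carry_out(
  series=[
    [-0.36,0,0,-0.3,0,0,0],
    [-0.36,0,0,-1,0,0,0],
    [-0.36,0,0,-1,0,0,0],
    [-0.36,0,0,-1,0,0,0],
    [-0.1,0,0,-1,0,-1,0],
  ],
)

```text
time_s: 19.55
tcp_pos: [0.5806, 0.2305, 0.1632]
ee_rot: [3.139, -0.358, 0.026]
contact_force: [0.4, -1.1, -1.2]
finger_gap: 0.0339
grasp_force: 0.0
```

carry_out(
  series=[
    [-0.1,0,0,-1,0,-1,0],
    [-0.1,0,0,0,0,-1,0],
    [-0.1,0,0,0,0,-1,0],
    [-0.1,0,0,0,0,-1,0],
    [-0.1,0,0,0,0,0,0],
  ],
)

```text
time_s: 19.97
tcp_pos: [0.576, 0.2296, 0.1914]
ee_rot: [-3.141, -0.005, 0.021]
contact_force: [-0.4, 0.0, -0.7]
finger_gap: 0.0422
grasp_force: 0.0
```

```bash
cat >> h.py <<'E'
def inlanes(C,im):
    """orange pillars lying on the beds, in each bed's frame (top face plane)"""
    h=cv2.cvtColor(im,cv2.COLOR_RGB2HSV); m=cv2.morphologyEx(cv2.inRange(h,(4,110,90),(34,255,255)),cv2.MORPH_CLOSE,np.ones((3,3)))
    B=bedrot(YAW).as_matrix(); n=B[:,2]
    for c in cv2.findContours(m,cv2.RETR_EXTERNAL,cv2.CHAIN_APPROX_NONE)[0]:
        for k,o in BEDS.items():
            q=o+n*.016; P=[]
            for x,y in c[:,0]:
                a,d=ray(C,(x,y)); P.append(B.T@(a+d*(n@(q-a))/(n@d)-o))
            P=np.array(P); 
            if abs((P.min(0)+P.max(0))[1]/2)<.02 and abs(P[:,0]).max()<.09 and len(c)>30: print('lane',k,'x',P[:,0].min().round(4),P[:,0].max().round(4),'y',P[:,1].min().round(4),P[:,1].max().round(4))
E
python3 - <<'E'
from h import *
p,r,s=cur(); print(p,s['ee_rot'],s['contact_force'],s['finger_gap'],s['joint_pos'].round(2))
W,wi=look('wrist','w8'); inlanes(W,wi); T,ti=look('top','t8'); inlanes(T,ti)
go((.603,-.1885,.08),down(.39))
E
```

```text
[0.5760089  0.22958619 0.19137493] [-3.14123275 -0.00528171  0.02096422] [-0.40747781  0.02529272 -0.67164551] 0.04219277588073492 [-0.37  0.33 -0.15  1.72  0.06  1.09 -2.08]
lane 90 x -0.0471 0.0469 y -0.0071 0.0083
lane 120 x -0.0604 0.0641 y -0.0087 0.0116
lane 120 x -0.0573 0.0626 y -0.0105 0.0071
shift units(tool axes now) [ 0.6  13.97  3.7 ] turn units [ 0.03 -0.11 -4.21]
```

Both pillars lie within their lanes. Now the 60 mm pillar.

carry_out(
  series=[
    [-0.1,0.04,1,0,0,0,0],
    [-0.1,0.04,1,0,0,0,0],
    [-0.1,0.04,1,0,0,0,0],
    [-0.1,0.04,1,0,0,0,0],
    [-0.1,0.04,1,0,0,0,0],
  ],
)

```text
time_s: 20.48
tcp_pos: [0.5826, 0.0797, 0.1914]
ee_rot: [3.141, -0.012, 0.025]
contact_force: [-0.1, -0.2, -0.4]
finger_gap: 0.0422
grasp_force: 0.0
```

carry_out(
  series=[
    [-0.1,0.04,1,0,0,0,0],
    [-0.1,0.04,1,0,0,0,0],
    [-0.1,0.04,1,0,0,0,0],
    [-0.1,0.04,1,0,0,0,0],
    [-0.1,0.04,1,0,0,0,0],
  ],
)

```text
time_s: 20.9
tcp_pos: [0.5922, -0.07, 0.1916]
ee_rot: [3.141, -0.012, 0.024]
contact_force: [0.6, 0.6, 0.3]
finger_gap: 0.0421
grasp_force: 0.0
```

carry_out(
  series=[
    [-0.1,0.05,1,0,0,0,0],
    [-0.1,0.05,1,0,0,0,0],
    [-0.1,0.05,1,0,0,0,0],
    [-0.1,0.05,1,0,0,0,0],
    [-0.1,0,0,0.5,0,-0.1,-1],
  ],
)

```text
time_s: 21.32
tcp_pos: [0.6019, -0.1956, 0.1791]
ee_rot: [3.136, -0.006, 0.103]
contact_force: [-1.0, -0.2, 0.1]
finger_gap: 0.0422
grasp_force: 0.0
```

carry_out(
  series=[
    [-0.1,0,0,0.7,0,0,-1],
    [-0.1,0,0,0.7,0,0,-1],
    [-0.1,0,0,0.7,0,0,-1],
    [-0.1,0,0,0,0,0,-0.2],
    [-0.1,0,0,0,0,0,0],
  ],
)

```text
time_s: 21.73
tcp_pos: [0.6012, -0.1885, 0.1133]
ee_rot: [3.141, -0.0, 0.389]
contact_force: [-0.0, -0.3, 0.8]
finger_gap: 0.0429
grasp_force: 0.0
```

```bash
python3 - <<'E'
from h import *
p,r,s=cur(); print(p,s['ee_rot'],s['finger_gap'],s['joint_pos'].round(2))
W,wi=look('wrist','w9'); b=pillar_wrist(W,wi,p,(.603,-.1885)); print(b)
go((*b[1],-.0115),down(b[2]))
E
```

```text
[ 0.60117206 -0.18845995  0.11332266] [ 3.14067981e+00 -8.71616093e-05  3.89348684e-01] 0.04292171617568721 [ 0.23  0.42 -0.03  1.77  0.02  0.94 -1.  ]
(np.float64(0.0015505342434335176), array([ 0.60187525, -0.18743272], dtype=float32), np.float32(0.39020118), array([0.05879644, 0.01589326]))
shift units(tool axes now) [ 0.   -0.05  4.2 ] turn units [ 0.02 -0.02 -0.03]
```

Use a slightly higher grasp (about −0.010) to keep the fingertips off the bench.

carry_out(
  series=[
    [-0.1,0,-0.03,1,0,0,0],
    [-0.1,0,0,1,0,0,0],
    [-0.1,0,0,1,0,0,0],
    [-0.1,0,0,0.8,0,0,0],
    [-0.1,0,0,0.25,0,0,0],
  ],
)

```text
time_s: 22.2
tcp_pos: [0.601, -0.1879, -0.0098]
ee_rot: [3.141, 0.001, 0.388]
contact_force: [-0.2, -0.1, -0.0]
finger_gap: 0.0425
grasp_force: 0.0
```

carry_out(
  series=[
    [-1,0,0,0,0,0,0],
    [-1,0,0,0,0,0,0],
    [-1,0,0,0,0,0,0],
    [-1,0,0,0,0,0,0],
    [-1,0,0,0,0,0,0],
  ],
)

```text
time_s: 22.62
tcp_pos: [0.603, -0.1888, -0.0065]
ee_rot: [3.139, -0.003, 0.389]
contact_force: [-0.4, 0.5, 9.1]
finger_gap: 0.0151
grasp_force: 20.0
```

carry_out(
  series=[
    [-1,0,0,0,0,0,0],
  ],
)

```text
time_s: 22.7
tcp_pos: [0.6031, -0.1888, -0.0066]
ee_rot: [3.139, -0.003, 0.389]
contact_force: [-1.2, 0.6, 9.4]
finger_gap: 0.0148
grasp_force: 20.0
```

carry_out(
  series=[
    [-1,0,0,-0.5,0,0,0],
    [-1,0,0,-1,0,0,0],
    [-1,0,0,-1,0,0,1],
    [-1,0,0,-1,0,0,1],
    [-1,0,0,-1,0,0,1],
  ],
)

```text
time_s: 23.12
tcp_pos: [0.6017, -0.1884, 0.129]
ee_rot: [3.141, -0.002, 0.123]
contact_force: [0.5, -0.5, -0.6]
finger_gap: 0.0147
grasp_force: 20.0
```

carry_out(
  series=[
    [-1,0,0,-1,0,0,1],
    [-1,0,0,-1,0,0,0.1],
    [-1,0,0,-0.4,0,0,0],
    [-1,0,0,0,0,0,0],
  ],
)

```text
time_s: 23.45
tcp_pos: [0.6033, -0.1887, 0.2029]
ee_rot: [3.139, -0.007, 0.032]
contact_force: [0.3, -0.7, -0.6]
finger_gap: 0.0147
grasp_force: 20.0
```

```bash
python3 - <<'E'
from h import *
p,r,s=cur(); print(p,s['ee_rot'],s['finger_gap'],s['contact_force'])
W,wi=look('wrist','w10')
for bb in blobs(wi,'orange',80):
    if abs(bb['c'][0]-320)<15: print(bb['c'],bb['e'])
print([cv2.projectPoints(p+r.apply([x,0,-.0226]),W[3]['rvec'],W[3]['tvec'],W[0],None)[0].ravel() for x in(.02,.03)])
go(*place(60,.1,0))
E
```

```text
[ 0.60332564 -0.18870077  0.20288902] [ 3.13930808 -0.00697555  0.03190383] 0.014731056482500048 [ 0.30705436 -0.70434962 -0.59821076]
[321. 237.] (array([321., 188.], dtype=float32), array([321., 286.], dtype=float32))
[322.83709717  48.34388733] (array([239.36652 ,  38.226242], dtype=float32), array([406.30768 ,  58.461533], dtype=float32))
[array([320.56398284, 208.59761447]), array([320.57552124, 192.00108893])]
shift units(tool axes now) [ 0.21 -8.1   2.15] turn units [0.01 4.95 0.03]
```

carry_out(
  series=[
    [-1,0.02,-1,0,0,0,0],
    [-1,0.02,-1,0,0,0,0],
    [-1,0.02,-1,0,0,0,0],
    [-1,0.02,-1,0,0,0,0],
    [-1,0.02,-1,0,0,0,0],
  ],
)

```text
time_s: 23.92
tcp_pos: [0.5989, -0.0369, 0.1972]
ee_rot: [3.141, 0.001, 0.032]
contact_force: [0.7, 0.8, 0.2]
finger_gap: 0.0145
grasp_force: 20.0
```

carry_out(
  series=[
    [-1,0.02,-1,0,0,0,0],
    [-1,0.02,-1,0,0,0,0],
    [-1,0.02,-1,0,0,0,0],
    [-1,0,-0.1,0,0,1,0],
    [-1,0,0,0,0,1,0],
  ],
)

```text
time_s: 24.33
tcp_pos: [0.5988, 0.0577, 0.1967]
ee_rot: [3.141, -0.177, 0.036]
contact_force: [0.9, -1.2, -0.3]
finger_gap: 0.0146
grasp_force: 20.0
```

carry_out(
  series=[
    [-1,0,0,0,0,1,0],
    [-1,0,0,0,0,1,0],
    [-1,0,0,0,0,0.95,0],
    [-1,0,0,0,0,0,0],
  ],
)

```text
time_s: 24.67
tcp_pos: [0.5949, 0.0542, 0.1958]
ee_rot: [3.14, -0.434, 0.034]
contact_force: [1.0, -0.6, 0.2]
finger_gap: 0.0146
grasp_force: 20.0
```

```bash
python3 - <<'E'
from h import *
np.set_printoptions(precision=4,suppress=True)
p,r,s=cur(); print(p,s['ee_rot'],s['joint_pos'].round(2),s['finger_gap'])
go(*place(60,.015,.002,.0066))
W,wi=look('wrist')
for a in sorted(lanes(W,wi,BEDS[60],YAW),key=lambda a:a[0][1]): print(*a)
E
```

```text
[0.5949 0.0542 0.1958] [ 3.1397 -0.4337  0.0336] [-0.21  0.06 -0.06  2.14  0.2   0.53 -1.95] 0.01461323477611477
shift units(tool axes now) [-0.72 -0.    4.57] turn units [0.   0.03 0.04]
[ 0.0876 -0.2193] [ 0.0718 -0.2378] [ 0.1035 -0.2008] 938
[-0.0988 -0.0022] [-0.1304 -0.0402] [-0.0368  0.0333] 1513
[-0.2004 -0.0014] [-0.2293 -0.0347] [-0.1704  0.0311] 2032
[0.0325 0.0012] [ 0.0195 -0.0146] [0.0386 0.0163] 165
[-0.0492  0.0889] [-0.0698  0.0721] [-0.0192  0.1048] 367
[0.0485 0.089 ] [0.0192 0.0721] [0.0693 0.1044] 381
[-0.0408  0.1633] [-0.055   0.1592] [-0.0195  0.1759] 156
[0.0434 0.1714] [0.0195 0.1591] [0.0541 0.1924] 263
```

carry_out(
  series=[
    [-1,-0.4,-0.02,0.9,0,0,0],
    [-1,-0.35,0,0.9,0,0,0],
    [-1,0,0,1,0,0,0],
    [-1,0,0,1,0,0,0],
    [-1,0,0,0.7,0,0,0],
  ],
)

```text
time_s: 25.13
tcp_pos: [0.6353, 0.056, 0.0635]
ee_rot: [3.139, -0.43, 0.033]
contact_force: [0.6, -0.8, 0.0]
finger_gap: 0.0146
grasp_force: 20.0
```

carry_out(
  series=[
    [-1,0,0,0,0,0,0],
    [-1,0,0,0,0,0,0],
  ],
)

```text
time_s: 25.3
tcp_pos: [0.6345, 0.0561, 0.065]
ee_rot: [3.139, -0.429, 0.033]
contact_force: [-0.2, -0.0, -0.5]
finger_gap: 0.0149
grasp_force: 20.0
```

```bash
python3 - <<'E'
from h import *
np.set_printoptions(precision=4,suppress=True)
p,r,s=cur(); print(p,s['ee_rot'],s['contact_force'],s['finger_gap'])
go(*place(60,.002,.002,.0066))
W,wi=look('wrist','w11')
for a in sorted(lanes(W,wi,BEDS[60],YAW),key=lambda a:a[0][1]): print(*a)
E
```

```text
[0.6345 0.0561 0.065 ] [ 3.1391 -0.4294  0.0326] [-0.1963 -0.0216 -0.5313] 0.014866352464866343
shift units(tool axes now) [-0.08  0.02  0.49] turn units [0.02 0.08 0.03]
[ 0.084 -0.191] [ 0.0697 -0.2011] [ 0.0978 -0.1808] 1110
[-0.0398 -0.0013] [-0.0655 -0.0242] [-0.0051  0.0216] 1061
[-0.1045 -0.0001] [-0.1222 -0.0202] [-0.0863  0.0196] 2033
[0.0322 0.0007] [ 0.0183 -0.0156] [0.0395 0.0167] 610
[0.0425 0.0736] [0.0184 0.0712] [0.0656 0.076 ] 553
[0.0369 0.1039] [0.0181 0.1026] [0.0567 0.1052] 222
[0.031  0.1609] [0.0185 0.1577] [0.0436 0.1642] 369
[-0.0401  0.1631] [-0.056   0.1579] [-0.0179  0.1765] 563
[-0.0846  0.2204] [-0.0869  0.2075] [-0.0816  0.2331] 211
```

carry_out(
  series=[
    [-1,-0.08,0,0.2,0,0.07,0],
    [-1,0,0,0.2,0,0,0],
    [-1,0,0,0,0,0,0],
  ],
)

```text
time_s: 25.6
tcp_pos: [0.6381, 0.0564, 0.0551]
ee_rot: [3.14, -0.44, 0.032]
contact_force: [-0.6, -0.4, -0.3]
finger_gap: 0.015
grasp_force: 20.0
```

carry_out(
  series=[
    [-1,0,0,0.06,0,0,0],
    [-1,0,0,0,0,0,0],
  ],
)

```text
time_s: 25.77
tcp_pos: [0.639, 0.0565, 0.0537]
ee_rot: [3.141, -0.44, 0.032]
contact_force: [-0.0, -0.1, -0.4]
finger_gap: 0.0145
grasp_force: 20.0
```

```bash
python3 - <<'E'
from h import *
p,r,s=cur(); print(p,s['ee_rot'],s['contact_force'],s['finger_gap'])
go(*place(60,.0,.002,.0066))
E
```

```text
[0.63895084 0.05651981 0.0536775 ] [ 3.14066017 -0.43991339  0.03209967] [-0.02799201 -0.06288982 -0.3911704 ] 0.014515500096520983
shift units(tool axes now) [-0.06  0.03  0.15] turn units [ 0.   -0.04  0.02]
```

carry_out(
  series=[
    [-1,-0.05,0,0.1,0,0,0],
    [-1,0,0,0,0,0,0],
  ],
)

```text
time_s: 25.93
tcp_pos: [0.6384, 0.0564, 0.0496]
ee_rot: [3.141, -0.439, 0.032]
contact_force: [0.3, -0.3, -0.1]
finger_gap: 0.015
grasp_force: 20.0
```

carry_out(
  series=[
    [-1,0,0,0.05,0,0,0],
    [-1,0,0,0,0,0,0],
  ],
)

```text
time_s: 26.1
tcp_pos: [0.6393, 0.0565, 0.0486]
ee_rot: [3.141, -0.44, 0.032]
contact_force: [-1.2, -0.3, 2.7]
finger_gap: 0.0151
grasp_force: 20.0
```

Light contact. Releasing and retreating.

carry_out(
  series=[
    [-0.36,0,0,0,0,0,0],
    [-0.36,0,0,0,0,0,0],
    [-0.36,0,0,0,0,0,0],
    [-0.36,0,0,0,0,0,0],
  ],
)

```text
time_s: 26.43
tcp_pos: [0.6392, 0.0565, 0.0484]
ee_rot: [3.14, -0.439, 0.032]
contact_force: [-0.4, -0.6, 0.0]
finger_gap: 0.0302
grasp_force: 0.0
```

carry_out(
  series=[
    [-0.36,0,0,-0.3,0,0,0],
    [-0.36,0,0,-1,0,0,0],
    [-0.36,0,0,-1,0,0,0],
    [-0.36,0,0,-1,0,0,0],
    [-0.1,0,0,-1,0,-1,0],
  ],
)

```text
time_s: 26.85
tcp_pos: [0.5801, 0.0542, 0.1641]
ee_rot: [3.139, -0.352, 0.033]
contact_force: [1.6, -1.0, -0.8]
finger_gap: 0.0347
grasp_force: 0.0
```

carry_out(
  series=[
    [-0.1,0,0,-1,0,-1,0],
    [-0.1,-0.5,0,0,0,-1,0],
    [-0.1,-0.5,0,0,0,-1,0],
    [-0.1,0,0,0,0,-1,0],
    [-0.1,0,0,0,0,0,0],
  ],
)

```text
time_s: 27.27
tcp_pos: [0.5463, 0.0536, 0.1865]
ee_rot: [3.141, -0.001, 0.031]
contact_force: [-1.5, 0.1, 0.7]
finger_gap: 0.0423
grasp_force: 0.0
```

```bash
python3 - <<'E'
from h import *
p,r,s=cur(); print(p,s['time_s'],s['finger_gap'])
W,wi=look('wrist','w12'); inlanes(W,wi); T,ti=look('top','t12'); print('top');inlanes(T,ti)
E
```

```text
[0.54625501 0.05359871 0.18654786] 27.2667 0.04228218391355533
lane 60 x -0.0334 0.0271 y -0.0077 0.0087
lane 90 x -0.0479 0.0454 y -0.015 0.0091
lane 120 x -0.06 0.0621 y -0.0107 0.009
top
lane 60 x -0.0105 0.0288 y -0.0091 0.0048
```

View pics/w12.png

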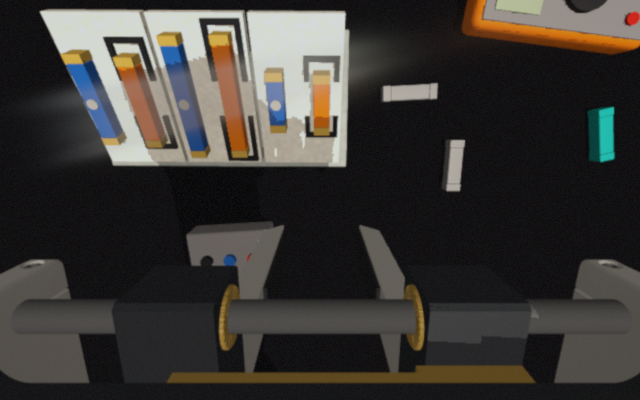

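All three pillars lie in their own lanes, at (142,100), (228,95) and (321,103), between rails and stops. The gripper is clear of everything.

```bash
python3 -c "
from workcell import *
print(finish_job())"
```

```text
the job is handed in; nothing more can be done
None
```

The 60, 90 and 120 mm pillars are each lying in the lane beside their own pattern piece, and the job was handed in at about 27 s; the first two grasps closed on nothing because the fingertips sit about 15–20 mm behind the stated TCP.

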